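# Brace a jar in a one-handed jar clamp, unscrew the lid, hold it over the jar

### The arm

A 6-joint arm with a two-finger parallel gripper is mounted at the origin on a cart in front of the work surface, level with it; the furniture and walls round the work are solid. World frame = base frame: x ahead of the robot, y to its left, z up, the work surface at z = 0. Lengths are in mm, angles in rad, forces in N, time in s.
With the tool pointing down it reaches from about 350 to 875 mm from the base axis. Payload 4.2 kg.
Tool frame: the origin (TCP) lies between the finger pads; the fingertips stand 8 mm ahead of it and the grasp point (between the pads) lies 11 mm behind it (bot.tip_extent is the distance from the TCP to the fingertips, in mm); z points along the fingers, y is the line along which they close (so a half turn about z gives the same grasp; the last joint's range is limited). The gripper opens to 87 mm and grips with 3 to 60 N. Pads are 19 mm wide; open, the fingers measure 117 mm over their backs; the gripper's body (75 mm by 190 mm) begins 51 mm behind the grasp point.
Start: joints at [1.597, 0.385, 0.008, 0, -1.194, -0.259], TCP at [144.158, 608.126, 230.55] pointing down, gripper open.
Joint ranges: [-3.14, 3.14], [-1.21, 2.06], [-1.07, 1.41], [-3.16, 2.05], [-2.99, -0.16], [-3.1, 3.1]. Speed limits (rad/s): [2.79, 2.79, 3.14, 3.14, 3.14, 3.14].

### API

Orientations are given as a 3x3 rotation matrix whose columns are the frame's x, y, z axes.
In Python, from rig import sensors, cams, close_job, bot gives the robot as it stands.
- The arm moves only by the tool jog_arm, never from a script. Its argument "commands" is a list that holds one entry, the list of rows, each a list of 7 numbers: the turn, a rotation vector about the tool's x, y, z scaled (see below), then the shift along the tool's x, y, z scaled (see below), then the gripper command: -1 is fully open, 1 is shut, values between are in proportion. In form: [[[wx, wy, wz, tx, ty, tz, grip], ...]]. A call has 1 to 20 rows; each row shifts and turns the commanded pose from where the row before left it, along the tool's axes as they then stand; what a row does not reach is not made up. The controller multiplies each number of a shift by 25 mm and each number of a turn by 0.15 rad. A row lasts 1/8 s, in which the tool goes at most 62.5 mm and 10.7 degrees, less where a joint would pass 70% of its speed; a pose out of reach is approached as far as the arm can. A call with a number of a shift or a turn outside -1 to 1 is refused whole. A call with a gripper value outside its range is refused whole. The fingers move at their own pace and stop on an object; "newtons" is the grip in N (left out, the last holds). Time passes only in rows, so rows that do not move let the fingers close. It gives the time, the measured TCP pose, the force, the opening and the grip force at its end, in the units of the state.
- sensors.get_obs(): the state, without advancing time (a new reading comes with each control period).
- cams.grab_frame(name): name is "scene" or "top"; returns (picture, depth): 384x512x3 uint8, blue, green, red; 384x512 float32, mm along the optical axis (not along the pixel's ray), 0 where there is no reading.
- cams.camera_model(name): a dict with "vertical_fov" (degrees; the focal length in pixels is half the picture's height over the tangent of half this angle, whatever the lens; pixels are square), "cx", "cy" (the principal point, pixels), "dist_coeffs" ([k1, k2, p1, p2, k3] as OpenCV has them; the pictures are not rectified), "rvec" (rotation vector, rad) and "tvec" (3), from world to camera coordinates, as OpenCV has them. Camera axes: x right, y down, z forward; pixel columns grow to the right and rows downward; lengths in mm; the calibration is good to about 2 mm. A picture is of the moment at which its call begins. camera_model takes no time and is no camera call.
- close_job(): hands the job in; it is judged then, once.
Trained networks look in the newest picture that a camera, given by its name, has taken for a name from the list of things; names that differ only in an ending like _2 or _b are one class to them, and where a whole thing is asked for, a point or a joint stands for the part that bears it (a point fixed in the world has none). Each returns a list of dicts, best first, with "conf" (0 to 1); they miss things now and then, are a little off and sometimes report something else, mostly with a low value. They report only what shows in the picture. A call takes as long as a camera call. They do not tell look-alikes from the thing itself.
- cams.cut_out(camera, name): "region" (384x512 bool, what is visible of it) and "xy" ([column, row] in pixels, amid what is visible of it).
- cams.pinpoint(camera, name): "xy" ([column, row] in pixels: a listed point, or the origin of a listed thing).
The state is a dict: "t": time; "joints": joint angles; "dq": joint speeds; "joint_torque": joint torques, N m; "ee_pos": TCP position; "ee_rot": TCP orientation; "ft_force": force on the tool from outside, world axes, zero at the start; "torque": the same for the moment, N m; "gripper_width": finger opening in mm; "grasp_force": force on a finger pad.
Only numpy, scipy, OpenCV 4.12 (cv2) and the standard library are available. Lean on these libraries where they do the work, as an engineer would, in place of code of your own. Each camera call takes 0.05 s, during which the arm holds its last target. There are 200 camera calls.

### The job

The jar of hazelnuts stands loose in the jar clamp: swing the clamp lever open, push the sliding jaw up until the jar sits snugly between both jaws, and swing the lever back to lock the jaw there. Then unscrew the tight lid anticlockwise without letting the jar turn or lift, stop turning as soon as the thread lets go, and raise the lid straight up. Finish still holding the lid level, two or three centimetres above the mouth of the open jar so that the crumbs in it fall back in, with the jar still locked in the clamp and the other things on the worktop left where they are.

Things in the scene. Friction and masses are not known exactly. Their poses are not given: they have to be found in the camera images.
- jar_clamp: Jar clamp fixed to the worktop: base plate 116 x 306 mm; origin at the centre of its underside, x across it (away from the robot at zero yaw), y along its rail, z up. Fixed jaw at the -y end: rubber face at y = -60 mm, 74 mm wide, top 66 mm above the worktop. The jar stands in front of it on a mat 16 mm above the worktop. The sliding jaw, on the +y side, closes toward -y.
- sliding_jaw (a joint): Travel of the sliding jaw along the clamp's +y, m, 0 to 0.072, growing = opening: its rubber face lies at clamp y = -0.010 + this value, so with the 60 mm jar snug between both jaws it reads 0.010. Sliding friction about 3 N when unlocked (push with 8 to 15 N, the loose jar slides along with it); locked it holds over 25 N.
- clamp_lever (a joint): Angle of the lever about a vertical axis on top of the sliding jaw, rad: 0 = locked, 1.0 = end stop, fully open; growing = clockwise seen from above. Below 0.3 the jaw is locked, above 0.6 free. It stays where it is left; 4 to 6 N at the knob move it. Opening swings the knob toward clamp +y (away from the jar), locking toward -y.
- lever_knob (a point): Centre of the upright black knob at the end of the lever's arm, 70 mm from the pivot: 17 mm in diameter, its top 14 mm above this point and its bottom 16 mm below. The point is 86 mm above the worktop. Locked (0), the knob lies 69 mm toward clamp -x and 10 mm toward -y of the pivot.
- lever_pivot (a point): Point on the lever's vertical turning axis at the height of the knob's centre, 86 mm above the worktop; the hub below it is 26 mm in diameter, its top at 81 mm. It moves with the sliding jaw.
- jaw_back (a point): Centre of the upright back face (facing clamp +y) of the sliding jaw's grey body, to push the jaw toward the jar: face 54 mm wide along clamp x, from 17 to 58 mm above the worktop; this point is 38 mm above it. The pivot lies 24 mm toward -y of this face.
- jar_center (a point): Glass jar with six flat sides, filled with hazelnuts, about 0.3 kg: 60 mm across the flats, 69 mm across the corners, 92 mm tall with the mouth (flat sides up to 70 mm, then shoulder and round neck). The point is on the axis half-way up, 46 mm above the jar's underside. Axes as the clamp's when a pair of flats is square to the jaws.
- jar_mouth (a point): Centre of the jar's rim, on its axis, 92 mm above its underside (108 mm above the worktop); z up. Round neck with three thread ridges: the lid comes free after an anticlockwise turn (seen from above) of 61 degrees (1.07 rad); at about 97 degrees (1.7 rad) the next ridges begin to catch it again, so turn it 1.2 to 1.5 rad.
- lid_center (a point): Centre, half-way up, of the steel twist-off lid: 62 mm in diameter, 18 mm high, 57 g; z up. Closed, it lies 2 mm below the plane of the rim (106 mm above the worktop). A sprung seal keeps it tight: up to about 0.6 N m to turn, so grip it firmly; as it loosens it rises by itself up to 3 mm. The lid is clear of the jar when this point is 9 mm above the rim.
- tumbler: Clear drinking glass, 81 mm wide, 93 mm tall; leave alone. Origin at the centre of its underside.
- salt_shaker: Small glass shaker with a grey top, 44 mm wide, 90 mm tall; leave alone. Origin under its centre.
- pepper_mill: Wooden mill, 58 mm wide, 170 mm tall; leave alone. Origin under its centre.
- honey: Round honey jar with a dark lid, 65 mm wide, 86 mm tall; leave alone. Origin under its centre.
- lid_lug (a point): One of the three small lugs inside the lid's lower edge, 27 mm from its axis and 8 mm below the lid's centre. Its direction from the axis, measured in jar_mouth's axes as atan2(y, x), is the angle the lid has been unscrewed: 0 when closed.
Not all that is in view belongs to the job. Of the things shaped like the part that bears lid_center, the bare steel one is meant.

How it is judged (in metres and radians):
On the way, in this order (a step that is already met when the one before it is completed fails the run):
1. the clamp lever is swung open (value of joint clamp_lever above 0.65 rad), for 0.1 s.
2. the sliding jaw is up against the jar and the lever is locked again (value of joint sliding_jaw between 0.008 and 0.013 m and value of joint clamp_lever below 0.3 rad), for 0.2 s.
3. the lid is unscrewed, not yet lifted (angle between the x axis of lid_center and the x axis of jar_center, either way round above 0.8 rad and z of lid_center in the frame of jar_mouth below 0.009 m), for 0.05 s.
At the end, for the whole second after the job is handed in: The fingers hold the lid still and level (0.2 rad), its lower edge 5 to 55 mm above the jar's rim, centred within 20 mm, touching neither jar nor clamp; the jar stands upright on the mat between both jaws (sliding jaw at 8 to 13 mm), the lever locked (below 0.3 rad) (all of step 2 and z of lid_center in the frame of jar_mouth between 0.014 and 0.064 m and horizontal distance between lid_center and jar_mouth below 0.02 m and angle between lid_center's own z axis and vertical below 0.2 rad and contact force between the fingers and lid above 1 N and contact force between lid and jar below 0.1 N and contact force between lid and jar_clamp below 0.1 N and linear speed of lid below 0.03 m/s and z of jar_center in the frame of jar_clamp below 0.066 m and angle between jar_center's own z axis and vertical below 0.06 rad and y of jar_center in the frame of jar_clamp between -0.034 and -0.026 m); the arm keeps its last pose, push and grip.
It fails at once if the jar is lifted off the mat (z of jar_center in the frame of jar_clamp above 0.072 m).
It fails at once if the jar turns in the clamp (angle between the x axis of jar_center and the x axis of jar_clamp, either way round above 0.35 rad).
It fails at once if the jar is tipped (angle between jar_center's own z axis and vertical above 0.2 rad).
It fails at once if a bystander is pushed away (distance of any of tumbler, salt_shaker, pepper_mill, honey from where it was at the start of the episode above 0.03 m).
It fails at once if the lid is spun on long after the thread has let go (past 110 degrees) (x of lid_lug in the frame of jar_mouth below -0.01 m and y of lid_lug in the frame of jar_mouth above 0 m).
It also fails if it takes over 69 s, if anything falls off the work surface, if the arm or the gripper's body presses on something with over 40 N, if the wrist force passes 120 N, or if a joint passes its speed limit or range.

## Working session

There is one attempt and no reset: what is moved stays moved. The work goes in short steps, Python scripts to look and compute and a tool call to move; the robot and the scene stay as the last step left them, time stands still between calls to the robot, and variables do not carry over. Pictures are saved under pics/ and viewed, at most 10 in all, crops included, and the job is handed in when it is done.

Besides the shell and the picture viewer there is one more tool, called after "Request:" by a JSON object that holds its "fn" and its "kwargs". jog_arm: Moves the arm, as the interface text tells. Shifts and turns lie within -1 to 1; 1 stands for 25 mm of shift or 0.15 rad of turn. Its arguments: {"type":"object","properties":{"commands":{"type":"array"},"newtons":{"type":"number"}},"required":["commands"]}

```bash
mkdir -p pics; cat > h.py <<'E'
import numpy as np, cv2
from rig import sensors, cams, close_job, bot
def model(n):
    m=cams.camera_model(n); f=192/np.tan(np.radians(m["vertical_fov"])/2)
    K=np.array([[f,0,m["cx"]],[0,f,m["cy"]],[0,0,1.]])
    R=cv2.Rodrigues(np.array(m["rvec"],float))[0]
    return K,np.array(m["dist_coeffs"],float),R,np.array(m["tvec"],float).reshape(3)
def at_z(n,xy,z):
    K,d,R,t=model(n)
    u=cv2.undistortPoints(np.array([[xy]],float),K,d)[0,0]
    r=R.T@np.array([u[0],u[1],1]); c=-R.T@t
    return c+r*(z-c[2])/r[2]
E
cat > look.py <<'E'
from h import *
o=sensors.get_obs(); print(o["ee_pos"],o["t"]); print(np.round(o["ee_rot"],3))
Z=dict(jar_clamp=0,lever_knob=86,lever_pivot=86,jaw_back=38,jar_center=62,jar_mouth=108,lid_center=106,lid_lug=98,tumbler=0,salt_shaker=0,pepper_mill=0,honey=0)
for c in("scene","top"):
    p,_=cams.grab_frame(c); cv2.imwrite(f"pics/{c}0.png",p); print(c,-model(c)[2].T@model(c)[3])
    for n in Z:
        print(n,[(round(d["conf"],2),np.round(d["xy"]).tolist(),np.round(at_z(c,d["xy"],Z[n])[:2]).tolist()) for d in cams.pinpoint(c,n)[:3]])
E
python3 look.py
```

```text
[144.03681945 607.56550225 229.44198337] 0.0
[[ 0.973 -0.231 -0.   ]
 [-0.231 -0.973 -0.002]
 [ 0.     0.002 -1.   ]]
scene [224.32832055 650.48912177 934.24373687]
jar_clamp [(0.82, [276.0, 192.0], [552.0, -123.0])]
lever_knob [(0.62, [288.0, 193.0], [488.0, -67.0])]
lever_pivot [(0.46, [274.0, 196.0], [521.0, -32.0])]
jaw_back [(0.82, [269.0, 209.0], [527.0, -13.0])]
jar_center [(0.76, [280.0, 180.0], [546.0, -127.0])]
jar_mouth [(0.76, [282.0, 167.0], [547.0, -146.0]), (0.22, [273.0, 167.0], [573.0, -131.0])]
lid_center [(0.77, [322.0, 197.0], [383.0, -85.0]), (0.7, [279.0, 170.0], [551.0, -127.0]), (0.6, [342.0, 170.0], [368.0, -234.0])]
lid_lug [(0.84, [274.0, 165.0], [579.0, -151.0]), (0.79, [294.0, 236.0], [398.0, 82.0]), (0.72, [283.0, 169.0], [544.0, -148.0])]
tumbler [(0.64, [196.0, 204.0], [768.0, 60.0])]
salt_shaker [(0.85, [188.0, 306.0], [576.0, 370.0]), (0.15, [284.0, 171.0], [574.0, -234.0])]
pepper_mill [(0.87, [238.0, 164.0], [740.0, -180.0])]
honey [(0.74, [290.0, 132.0], [650.0, -451.0])]
top [ 285.37420229  -48.65974595 1461.58254887]
jar_clamp [(0.79, [277.0, 206.0], [548.0, -125.0])]
lever_knob []
lever_pivot [(0.45, [257.0, 200.0], [546.0, -46.0])]
jaw_back [(0.71, [249.0, 206.0], [532.0, -17.0])]
jar_center [(0.55, [280.0, 209.0], [525.0, -132.0])]
jar_mouth [(0.37, [284.0, 202.0], [545.0, -143.0])]
lid_center [(0.81, [332.0, 252.0], [375.0, -321.0]), (0.66, [287.0, 203.0], [542.0, -154.0]), (0.48, [242.0, 246.0], [377.0, -6.0])]
lid_lug [(0.71, [283.0, 196.0], [568.0, -138.0]), (0.62, [238.0, 240.0], [396.0, 10.0]), (0.59, [277.0, 243.0], [396.0, -129.0])]
tumbler [(0.85, [234.0, 148.0], [771.0, 59.0])]
salt_shaker [(0.68, [153.0, 191.0], [572.0, 367.0]), (0.52, [297.0, 157.0], [750.0, -195.0])]
pepper_mill [(0.87, [294.0, 158.0], [748.0, -183.0])]
honey [(0.69, [366.0, 183.0], [663.0, -474.0])]
```

```bash
python3 - <<'E'
import cv2
a=cv2.imread('pics/scene0.png')[110:260,200:380]; b=cv2.imread('pics/top0.png')[130:290,200:380]
cv2.imwrite('pics/s1.png',cv2.resize(a,None,fx=4,fy=4,interpolation=2)[:600]); cv2.imwrite('pics/t1.png',cv2.resize(b,None,fx=3.7,fy=3.7,interpolation=2))
E
```

```text
(no output)
```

View pics/s1.png

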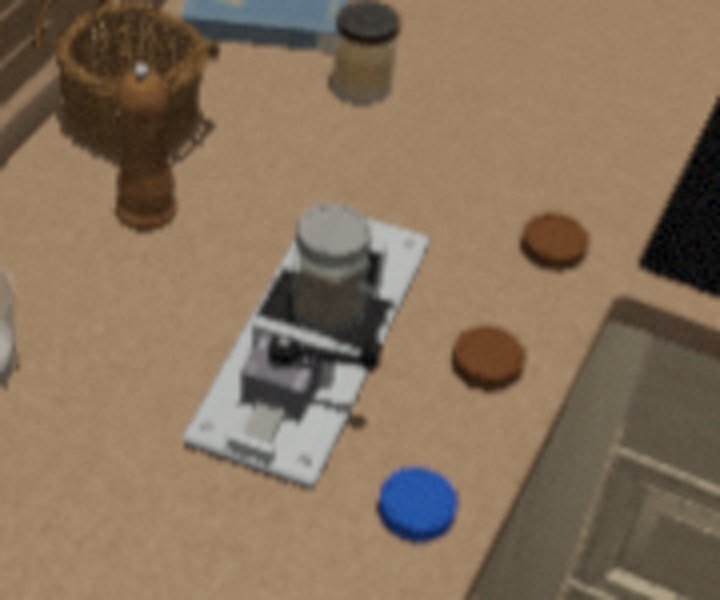

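View pics/t1.png

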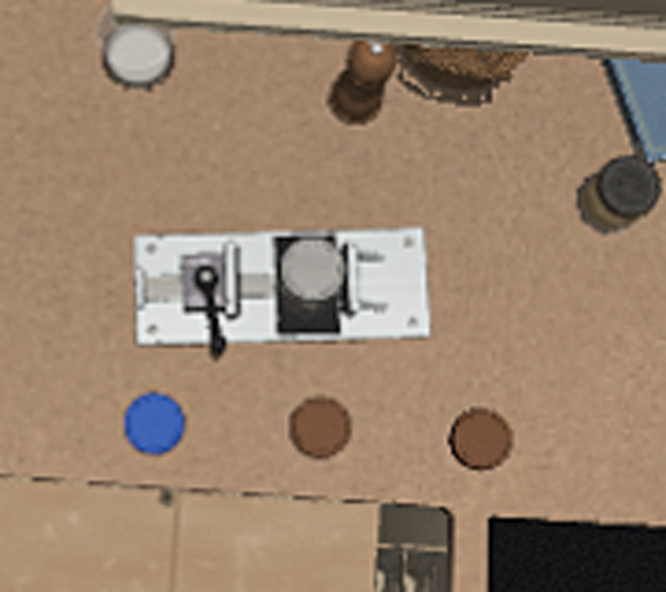

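The clamp lies along world y, with the steel lid at (285,202) in the top image, the pivot at (256,204) and the knob at (259,224). The coloured lids at (242,245), (287,245) and (330,248) are decoys. Next I measure yaw and positions.

```bash
python3 - <<'E'
from h import *
f=lambda c:(200+c[0]/3.7,130+c[1]/3.7)
P=[at_z("top",f(c),10) for c in[(134,234),(424,228),(430,334),(136,344)]]
print(np.round(P)); c=np.mean(P,0); print("centre",c)
y=(P[0]+P[3]-P[1]-P[2])[:2]; print("yaw",np.arctan2(-y[0],y[1]), np.linalg.norm(y)/2)
for n,c,z in[("lid",(313,268),115),("knob",(217,347),100),("hub",(206,275),95)]: print(n,at_z("top",f(c),z))
g=lambda c:(200+c[0]/4,110+c[1]/4)
for n,c,z in[("lid",(333,228),115),("knob",(371,350),95),("hub",(285,347),95)]: print(n,at_z("scene",g(c),z))
Q=[at_z("scene",g(c),5) for c in[(186,440),(312,485),(428,237)]];print(np.round(Q)); print("centre",(Q[0]+Q[2])/2); d=Q[1]-Q[2];print(np.arctan2(-d[0],d[1]),np.linalg.norm(d))
# depth based lid top circle
for cam in("top","scene"):
    _,D=cams.grab_frame(cam);K,di,R,t=model(cam)
    v,u=np.mgrid[120:270,200:380]; uv=np.stack([u.ravel(),v.ravel()],1).astype(float)
    n=cv2.undistortPoints(uv[:,None],K,di)[:,0]; d=D[v.ravel(),u.ravel()][:,None]
    W=(np.c_[n,np.ones(len(n))]*d-t)@R
    m=(W[:,2]>108)&(W[:,2]<122)&(np.abs(W[:,0]-545)<60)&(np.abs(W[:,1]+148)<60)
    (x,yy),r=cv2.minEnclosingCircle(W[m,:2].astype(np.float32)); print(cam,m.sum(),x,yy,r,W[m].mean(0))
    m=(W[:,2]>76)&(W[:,2]<104)&(np.abs(W[:,0]-510)<70)&(np.abs(W[:,1]+55)<40); print(np.round(W[m])[:40].tolist())
E
```

```text
[[ 584.   37.   10.]
 [ 611. -268.   10.]
 [ 499. -278.   10.]
 [ 468.   25.   10.]]
centre [ 540.74536439 -120.97845876   10.        ]
yaw 0.09574398516628774 305.30508889556205
lid [ 540.70120345 -145.41945541  115.        ]
knob [459.52663502 -57.65295743 100.        ]
hub [530.31222227 -42.23188603  95.        ]
lid [ 541.35042681 -139.28088454  115.        ]
knob [463.77570137 -49.67014388  95.        ]
hub [523.98976421 -19.57368294  95.        ]
[[ 581.   38.    5.]
 [ 471.   28.    5.]
 [ 501. -278.    5.]]
centre [ 541.14091837 -120.04988273    5.        ]
0.0983335951904765 307.9353937132841
top 229 540.2515869140625 -142.7329864501953 31.03201675415039 [ 539.74213257 -142.68676518  114.64854468]
[[542.0, -35.0, 76.0], [542.0, -39.0, 80.0], [542.0, -43.0, 79.0], [537.0, -32.0, 80.0], [538.0, -36.0, 79.0], [537.0, -39.0, 86.0], [538.0, -43.0, 79.0], [533.0, -29.0, 81.0], [533.0, -32.0, 82.0], [533.0, -36.0, 84.0], [533.0, -40.0, 86.0], [535.0, -43.0, 77.0], [535.0, -47.0, 80.0], [535.0, -51.0, 76.0], [530.0, -29.0, 76.0], [530.0, -33.0, 79.0], [530.0, -36.0, 79.0], [530.0, -
[... 785 characters left out ...]
.0, -41.0, 78.0], [527.0, -40.0, 81.0], [471.0, -52.0, 100.0], [469.0, -56.0, 98.0], [467.0, -58.0, 97.0], [464.0, -58.0, 98.0], [539.0, -28.0, 81.0], [537.0, -31.0, 79.0], [531.0, -34.0, 80.0], [529.0, -37.0, 78.0], [526.0, -38.0, 79.0], [525.0, -42.0, 76.0], [474.0, -51.0, 95.0], [470.0, -49.0, 99.0], [467.0, -51.0, 99.0], [465.0, -54.0, 98.0], [462.0, -55.0, 98.0], [459.0, -56.0, 98.0], [538.0, -26.0, 80.0], [533.0, -29.0, 79.0], [531.0, -32.0, 77.0], [527.0, -32.0, 80.0], [513.0, -40.0, 79.0], [511.0, -43.0, 78.0], [508.0, -44.0, 78.0], [505.0, -46.0, 77.0], [472.0, -48.0, 94.0], [469.0, -47.0, 97.0], [467.0, -50.0, 96.0], [463.0, -49.0, 98.0], [460.0, -50.0, 99.0], [458.0, -55.0, 96.0]]
```

Request:
{"fn": "jog_arm", "kwargs": {"commands": [[[0,0,0,0.8,0.99,0,1],[0,0,0,0.8,0.99,0,1],[0,0,0,0.8,0.99,0,1],[0,0,0,0.8,0.99,0,1],[0,0,0,0.8,0.99,0,1],[0,0,0,0.8,0.99,0,1],[0,0,0,0.8,0.99,0,1],[0,0,0,0.8,0.99,0,1],[0,0,0,0.8,0.99,0,1],[0,0,0,0.8,0.99,0,1],[0,0,0,0.8,0.99,0,1],[0,0,0,0.8,0.99,0,1],[0,0,0,0.8,0.99,0,1],[0,0,0,0.8,0.99,0,1],[0,0,0,0.8,0.99,0,1],[0,0,0,0.8,0.99,0,1],[0,0,0,0.8,0.99,0,1],[0,0,0,0.8,0.99,0,1],[0,0,0,0.8,0.99,0,1],[0,0,0,0.8,0.99,0,1]]]}}

```text
t: 3.9
ee_pos: [419.6, 33.2, 230.9]
ee_rot: [[0.973, -0.231, 0.001], [-0.231, -0.973, 0.0], [0.001, -0.0, -1.0]]
ft_force: [0.9, 0.6, -0.1]
gripper_width: 0.3
grasp_force: 0.0
```

Request:
{"fn": "jog_arm", "kwargs": {"commands": [[[0,0,0,0.8,0.99,0,1],[0,0,0,0.8,0.99,0,1],[0,0,0,0.8,0.99,0,1],[0,0,0,0.8,0.99,0,1],[0,0,1,0,0,0,1],[0,0,1,0,0,0,1],[0,0,1,0,0,0,1],[0,0,1,0,0,0,1],[0,0,1,0,0,0,1],[0,0,1,0,0,0,1],[0,0,1,0,0,0,1],[0,0,1,0,0,0,1],[0,0,0.26,0,0,0,1],[0,0,0,0,0,0,1]]]}}

```text
t: 5.65
ee_pos: [474.2, -80.6, 230.7]
ee_rot: [[0.099, -0.995, 0.0], [-0.995, -0.099, 0.0], [0.0, -0.0, -1.0]]
ft_force: [-0.3, 0.7, 0.2]
gripper_width: 0.6
grasp_force: 0.0
```

Request:
{"fn": "jog_arm", "kwargs": {"commands": [[[0,0,0,0,0,0.99,1],[0,0,0,0,0,0.99,1],[0,0,0,0,0,0.99,1],[0,0,0,0,0,0.99,1],[0,0,0,0,0,0.99,1],[0,0,0,0,0,0.99,1],[0,0,0,-0.2,0,0,1],[0,0,0,-0.2,0,0,1],[0,0,0,-0.2,0,0,1]]]}}

```text
t: 6.78
ee_pos: [471.5, -65.7, 82.5]
ee_rot: [[0.099, -0.995, -0.002], [-0.995, -0.099, -0.001], [0.0, 0.002, -1.0]]
ft_force: [-2.9, -3.0, -0.7]
gripper_width: 0.8
grasp_force: 1.9
```

Request:
{"fn": "jog_arm", "kwargs": {"commands": [[[0,0,0,-0.2,0,0,1],[0,0,0,-0.2,0,0,1],[0,0,0,-0.2,0,0,1],[0,0,0,-0.2,0,0,1],[0,0,0,-0.2,0,0,1]]]}}

```text
t: 7.4
ee_pos: [470.3, -40.6, 82.4]
ee_rot: [[0.099, -0.995, 0.001], [-0.995, -0.099, -0.0], [0.0, -0.001, -1.0]]
ft_force: [-1.3, -4.3, -1.3]
gripper_width: 0.4
grasp_force: 2.0
```

Request:
{"fn": "jog_arm", "kwargs": {"commands": [[[0,0,0,-0.2,0,0,1],[0,0,0,-0.2,0,0,1],[0,0,0,-0.2,0,0,1],[0,0,0,-0.2,0,0,1],[0,0,0,-0.2,0,0,1],[0,0,0,0,0,0,1]]]}}

```text
t: 8.15
ee_pos: [467.8, -15.4, 82.2]
ee_rot: [[0.099, -0.995, 0.0], [-0.995, -0.099, 0.0], [-0.0, -0.0, -1.0]]
ft_force: [0.4, -0.9, 0.9]
gripper_width: 0.5
grasp_force: 0.9
```

```bash
cat > k.py <<'E'
from h import *
import sys
W=[]
for cam in("top","scene"):
    p,D=cams.grab_frame(cam);cv2.imwrite(f"pics/{cam}_{sys.argv[1]}.png",p);K,di,R,t=model(cam)
    v,u=np.mgrid[120:270,200:380]; uv=np.stack([u.ravel(),v.ravel()],1).astype(float)
    n=cv2.undistortPoints(uv[:,None],K,di)[:,0]; d=D[v.ravel(),u.ravel()][:,None]
    w=(np.c_[n,np.ones(len(n))]*d-t)@R
    c,s=np.cos(.097),np.sin(.097); q=w-[541,-120.5,0]; q[:,:2]=q[:,:2]@np.array([[c,-s],[s,c]])
    m=(q[:,2]>92)&(q[:,2]<104)&(q[:,0]<-30)&(q[:,1]>20)&(q[:,1]<180); print(cam,"knob clamp",m.sum(),np.median(q[m],0) if m.any() else 0)
    m=(q[:,2]>108)&(q[:,2]<122)&(np.abs(q[:,0])<50)&(np.abs(q[:,1]+30)<50); print("lid",m.sum(),cv2.minEnclosingCircle(q[m,:2].astype(np.float32)) if m.any() else 0)
    m=(q[:,2]>35)&(q[:,2]<90)&(np.abs(q[:,0])<35)&(q[:,1]>10); print("jaw y pct",np.percentile(q[m,1],[1,5,95,99]) if m.any() else 0)
    for nm,z in(("lever_knob",86),("lever_pivot",86),("jaw_back",38)):
        for d in cams.pinpoint(cam,nm)[:1]:
            a=at_z(cam,d["xy"],z)-[541,-120.5,0]; print(nm,d["conf"],a[:2]@np.array([[c,-s],[s,c]]))
E
python3 k.py a
```

```text
top knob clamp 0 0
lid 228 ((-3.2336108684539795, -22.232166290283203), 31.312265396118164)
jaw y pct [65.27120091 65.2740934  68.49992607 68.78377426]
lever_knob 0.64 [  64.31802746 -331.39410819]
scene knob clamp 17 [-62.51864619 137.48046837  95.66346926]
lid 0 0
jaw y pct [ 76.61968808  81.47503024 126.04506091 126.94739763]
lever_knob 0.51 [-48.67526254 127.22937534]
lever_pivot 0.59 [  4.20727446 101.0316219 ]
jaw_back 0.74 [ -3.64004258 125.40996035]
```

Request:
{"fn": "jog_arm", "kwargs": {"commands": [[[0,0,0,0.2,0,0,1],[0,0,0,0,0,-0.8,1],[0,0,0,0,0,-0.8,1],[0,0,0,0,0,-0.8,1],[0,0,0,0,0,-0.8,1],[0,0,0,-0.33,-0.67,0,1],[0,0,0,-0.33,-0.67,0,1],[0,0,0,-0.33,-0.67,0,1],[0,0,0,-0.33,-0.67,0,1],[0,0,0,0,0,0,1]]]}}

```text
t: 9.8
ee_pos: [532.8, 19.5, 160.8]
ee_rot: [[0.1, -0.995, -0.002], [-0.995, -0.1, -0.001], [0.0, 0.002, -1.0]]
ft_force: [0.1, 0.2, 0.2]
gripper_width: 0.4
grasp_force: 0.0
```

```bash
python3 k.py b; python3 - <<'E'
import cv2
a=cv2.imread('pics/scene_b.png')[130:250,210:350]; cv2.imwrite('pics/s2.png',cv2.resize(a,None,fx=5,fy=5,interpolation=2))
E
```

```text
top knob clamp 0 0
lid 232 ((-3.523092269897461, -21.915651321411133), 31.127601623535156)
jaw y pct [ 65.59178673  66.36012021 103.75003414 107.2355849 ]
lever_pivot 0.4 [  2.28867034 102.78980848]
jaw_back 0.53 [ -8.5658309  116.74501379]
scene knob clamp 21 [-61.70663693 136.62810447  96.92957927]
lid 51 ((-1.2088847160339355, -18.663198471069336), 32.0855827331543)
jaw y pct [ 10.44685164  11.26842321 125.36534197 126.4567062 ]
lever_knob 0.6 [-49.3965626  124.74940179]
lever_pivot 0.65 [ 30.66825673 -37.1738371 ]
jaw_back 0.75 [ -0.65891846 124.0292402 ]
```

View pics/s2.png

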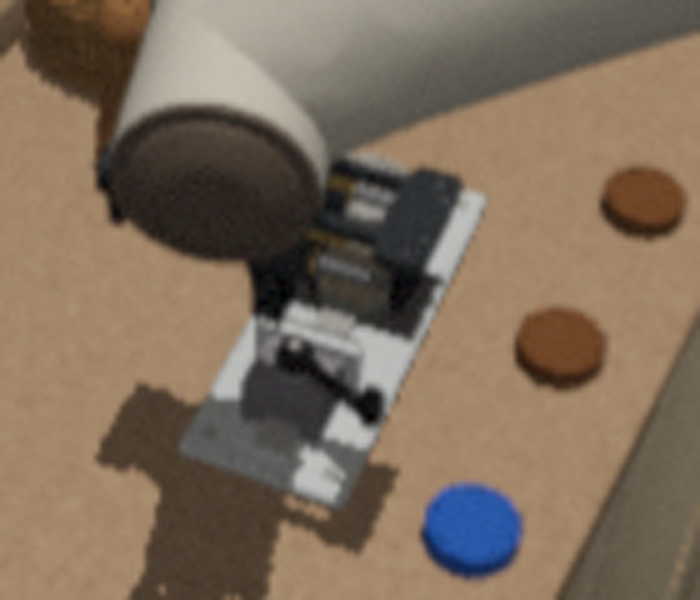

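```bash
python3 - <<'E'
from h import *
c,s=np.cos(.097),np.sin(.097);M=np.array([[c,-s],[s,c]])
C=lambda xy,z:(at_z("scene",xy,z)-[541,-120.5,0])[:2]@M
g=lambda c:(200+c[0]/4,110+c[1]/4); h=lambda c:(210+c[0]/5,130+c[1]/5)
for z in(81,86,92):print(z,"old hub",C(g((285,347)),z),"new",C(h((292,352)),z))
for z in(86,93,100):print(z,"old knob",C(g((371,350)),z),"new",C(h((371,400)),z))
for z in(0,10):print("plate corner",[C(h(p),z) for p in((183,450),(342,505))])
for z in(58,):print("jaw top-back edge old",[C(g(p),z) for p in((243,368),(308,390))],"new",[C(h(p),z) for p in((247,365),(335,398))])
E
```

```text
81 old hub [-3.26295165 90.48992653] new [ -0.5987061  108.31331098]
86 old hub [-4.65324249 94.63612705] new [ -2.0046094  112.35506665]
92 old hub [-6.3215915  99.61156768] new [ -3.69169335 117.20517344]
86 old knob [-68.17298565  70.25405542] new [-60.73270793 128.86205952]
93 old knob [-69.59520599  76.25994542] new [-62.21632801 134.38429605]
100 old knob [-71.01742633  82.26583542] new [-63.69994809 139.90653258]
plate corner [array([ 56.52762685, 150.32140436]), array([-55.11682138, 149.99345772])]
plate corner [array([ 53.34813571, 157.25441791]), array([-57.10128767, 156.92998155])]
jaw top-back edge old [array([ 25.966459  , 105.91427924]), array([-30.23765032, 106.34209095])] new [array([ 28.33002312, 111.54130785]), array([-33.29161894, 114.38176556])]
```

Request:
{"fn": "jog_arm", "kwargs": {"commands": [[[0,0,0,0.36,0.65,0,1],[0,0,0,0.36,0.65,0,1],[0,0,0,0.36,0.65,0,1],[0,0,0,0.36,0.65,0,1],[0,0,0,0,0,0.8,1],[0,0,0,0,0,0.8,1],[0,0,0,0,0,0.8,1],[0,0,0,0,0,0.75,1],[0,0,0,-0.2,0,0,1],[0,0,0,-0.2,0,0,1],[0,0,0,-0.2,0,0,1],[0,0,0,-0.2,0,0,1]]]}}

```text
t: 11.7
ee_pos: [470.5, -3.6, 84.5]
ee_rot: [[0.1, -0.995, 0.005], [-0.995, -0.1, 0.0], [0.0, -0.005, -1.0]]
ft_force: [2.7, -5.5, 0.2]
gripper_width: 0.4
grasp_force: 3.3
```

Request:
{"fn": "jog_arm", "kwargs": {"commands": [[[0,0,0,-0.2,0,0,1],[0,0,0,-0.2,0,0,1]]]}}

```text
t: 11.95
ee_pos: [470.2, 6.3, 84.9]
ee_rot: [[0.1, -0.995, 0.006], [-0.995, -0.1, 0.0], [0.001, -0.006, -1.0]]
ft_force: [1.1, -5.3, 1.4]
gripper_width: 0.5
grasp_force: 2.4
```

Request:
{"fn": "jog_arm", "kwargs": {"commands": [[[0,0,0,-0.15,0,0,1],[0,0,0,-0.15,0,0,1]]]}}

```text
t: 12.2
ee_pos: [465.7, 13.8, 83.3]
ee_rot: [[0.098, -0.995, -0.002], [-0.995, -0.098, -0.0], [-0.0, 0.002, -1.0]]
ft_force: [-1.7, -1.6, 0.2]
gripper_width: 0.4
grasp_force: 1.1
```

```bash
python3 k.py c; python3 - <<'E'
import cv2
a=cv2.imread('pics/scene_c.png')[130:250,210:350]; b=cv2.imread('pics/top_c.png')[170:250,210:320]; cv2.imwrite('pics/s3.png',cv2.resize(a,None,fx=5,fy=5,interpolation=2))
E
```

```text
top knob clamp 0 0
lid 226 ((-3.7211804389953613, -22.42828941345215), 31.44317054748535)
jaw y pct [65.51703398 66.19364453 95.9367533  99.35171608]
jaw_back 0.73 [ -1.31476164 115.81571194]
scene knob clamp 0 0
lid 0 0
jaw y pct [ 74.91429872  78.82679524 125.63826819 126.85396407]
jaw_back 0.65 [  1.78642374 129.1154755 ]
```

View pics/s3.png

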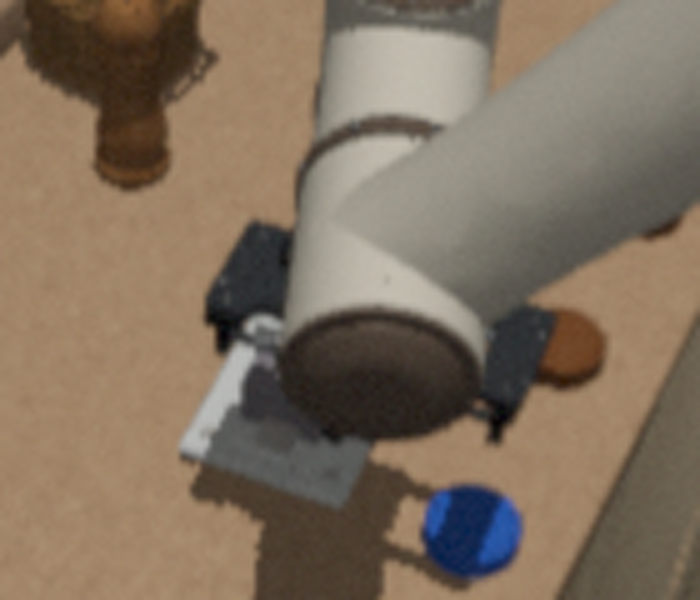

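Request:
{"fn": "jog_arm", "kwargs": {"commands": [[[0,0,0,0.2,0,0,1],[0,0,0,0,0,-0.8,1],[0,0,0,0,0,-0.8,1],[0,0,0,0,0,-0.8,1],[0,0,0,0,0,-0.8,1],[0,0,0,-0.15,-0.7,0,1],[0,0,0,-0.15,-0.7,0,1],[0,0,0,-0.15,-0.7,0,1],[0,0,0,-0.15,-0.7,0,1],[0,0,0,0,0,0,1]]]}}

```text
t: 13.85
ee_pos: [537.5, 31.1, 163.4]
ee_rot: [[0.099, -0.995, 0.003], [-0.995, -0.099, 0.001], [-0.0, -0.003, -1.0]]
ft_force: [0.3, 0.0, -0.4]
gripper_width: 0.6
grasp_force: 0.0
```

```bash
python3 k.py d; python3 - <<'E'
import cv2
a=cv2.imread('pics/scene_d.png')[130:250,210:350]; cv2.imwrite('pics/s4.png',cv2.resize(a,None,fx=5,fy=5,interpolation=2))
E
```

```text
top knob clamp 0 0
lid 233 ((-3.157954692840576, -22.772281646728516), 31.671804428100586)
jaw y pct [ 65.54726361  66.776929   114.94204644 118.53787752]
lever_knob 0.57 [-3.63894789 90.13913965]
lever_pivot 0.39 [ 3.43717823 90.67496651]
jaw_back 0.72 [-10.25277253 111.12022898]
scene knob clamp 20 [-46.68164805 155.97030166  97.23128151]
lid 64 ((-2.3151321411132812, -18.17137336730957), 32.00163269042969)
jaw y pct [ 10.69624375  13.38103203 126.41916588 139.95324037]
lever_knob 0.46 [-35.84415383 152.07413261]
lever_pivot 0.68 [ -3.56050895 102.63832806]
jaw_back 0.86 [ -5.36695672 121.07916622]
```

View pics/s4.png

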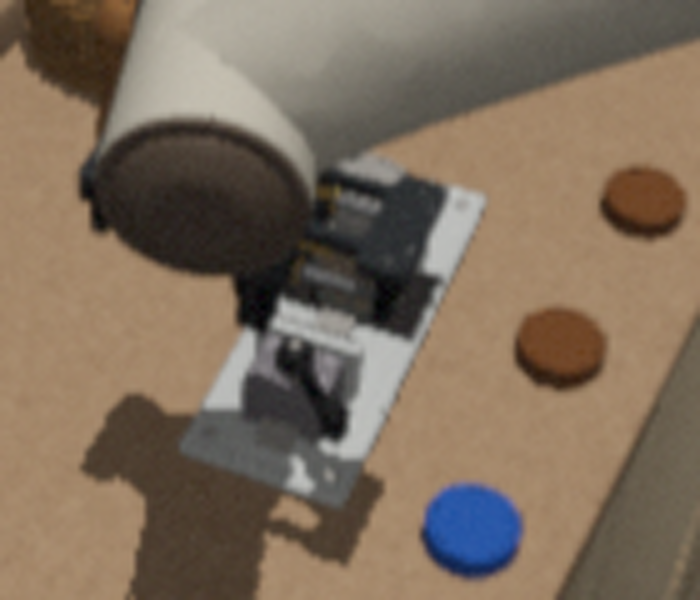

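The lever is fully open, with the knob at clamp (-47, 156). Next I descend behind the jaw and push it.

Request:
{"fn": "jog_arm", "kwargs": {"commands": [[[0,0,0,0,0,0.9,1],[0,0,0,0,0,0.9,1],[0,0,0,0,0,0.9,1],[0,0,0,0,0,0.9,1],[0,0,0,0,0,0.9,1],[0,0,0,0,0,0,1],[0,0,0,0.25,0,0,1],[0,0,0,0.25,0,0,1],[0,0,0,0.25,0,0,1],[0,0,0,0.25,0,0,1],[0,0,0,0.25,0,0,1]]]}}

```text
t: 15.62
ee_pos: [539.2, -0.6, 51.4]
ee_rot: [[0.099, -0.995, 0.002], [-0.995, -0.099, 0.001], [-0.0, -0.002, -1.0]]
ft_force: [-0.2, 3.1, 2.2]
gripper_width: 0.5
grasp_force: 1.7
```

Request:
{"fn": "jog_arm", "kwargs": {"commands": [[[0,0,0,0.25,0,0,1],[0,0,0,0.25,0,0,1],[0,0,0,0.25,0,0,1],[0,0,0,0.25,0,0,1]]]}}

```text
t: 16.12
ee_pos: [541.5, -25.8, 50.9]
ee_rot: [[0.099, -0.995, 0.001], [-0.995, -0.099, 0.0], [-0.0, -0.001, -1.0]]
ft_force: [1.6, 3.3, 1.9]
gripper_width: 0.0
grasp_force: 1.7
```

Request:
{"fn": "jog_arm", "kwargs": {"commands": [[[0,0,0,0.2,0,0,1],[0,0,0,0.2,0,0,1],[0,0,0,0.15,0,0,1]]]}}

```text
t: 16.5
ee_pos: [542.7, -39.4, 50.8]
ee_rot: [[0.099, -0.995, 0.001], [-0.995, -0.099, 0.0], [-0.0, -0.001, -1.0]]
ft_force: [2.1, 2.8, 1.1]
gripper_width: 0.6
grasp_force: 1.6
```

Request:
{"fn": "jog_arm", "kwargs": {"commands": [[[0,0,0,0.12,0,0,1],[0,0,0,0.12,0,0,1]]]}}

```text
t: 16.75
ee_pos: [543.2, -44.9, 50.8]
ee_rot: [[0.099, -0.995, 0.0], [-0.995, -0.099, 0.0], [-0.0, -0.0, -1.0]]
ft_force: [0.7, 4.9, 1.6]
gripper_width: 0.4
grasp_force: 2.5
```

Request:
{"fn": "jog_arm", "kwargs": {"commands": [[[0,0,0,0.12,0,0,1]]]}}

```text
t: 16.88
ee_pos: [543.4, -47.1, 50.8]
ee_rot: [[0.098, -0.995, 0.001], [-0.995, -0.098, 0.002], [-0.002, -0.001, -1.0]]
ft_force: [-1.1, 17.4, 4.4]
gripper_width: 1.0
grasp_force: 8.9
```

Request:
{"fn": "jog_arm", "kwargs": {"commands": [[[0,0,0,0.12,0,0,1]]]}}

```text
t: 17.0
ee_pos: [543.5, -47.5, 50.8]
ee_rot: [[0.097, -0.995, 0.001], [-0.995, -0.097, 0.005], [-0.005, -0.002, -1.0]]
ft_force: [-4.9, 29.7, 7.6]
gripper_width: 0.4
grasp_force: 15.1
```

Request:
{"fn": "jog_arm", "kwargs": {"commands": [[[0,0,0,0.1,0,0,1]]]}}

```text
t: 17.12
ee_pos: [543.5, -47.7, 50.9]
ee_rot: [[0.097, -0.995, 0.001], [-0.995, -0.097, 0.008], [-0.008, -0.002, -1.0]]
ft_force: [-6.5, 38.9, 9.0]
gripper_width: 0.8
grasp_force: 19.5
```

Request:
{"fn": "jog_arm", "kwargs": {"commands": [[[0,0,0,-0.3,0,0,1],[0,0,0,-0.6,0,0,1],[0,0,0,0,0,-0.9,1],[0,0,0,0,0,-0.9,1],[0,0,0,0,0,-0.9,1],[0,0,0,0,0,-0.9,1],[0,0,0,0,0,-0.9,1],[0,0,0,-0.3,0.66,0,1],[0,0,0,-0.3,0.66,0,1],[0,0,0,-0.3,0.66,0,1],[0,0,0,-0.3,0.66,0,1],[0,0,0,0,0,0,1]]]}}

```text
t: 18.62
ee_pos: [471.2, -8.3, 162.9]
ee_rot: [[0.099, -0.995, -0.002], [-0.995, -0.099, -0.001], [0.001, 0.002, -1.0]]
ft_force: [0.2, 0.4, -0.2]
gripper_width: 0.1
grasp_force: 0.0
```

```bash
python3 k.py e
```

```text
top knob clamp 0 0
lid 227 ((-1.321427345275879, -27.138486862182617), 31.290706634521484)
jaw y pct [10.55195045 11.36805889 63.41127285 71.095374  ]
lever_knob 0.61 [-52.26471806  78.05471058]
lever_pivot 0.55 [ 3.01150626 36.09053434]
jaw_back 0.7 [-4.3051135  50.46717297]
scene knob clamp 19 [-45.60625929  95.89285216  97.00749364]
lid 0 0
jaw y pct [11.65203273 16.38381664 67.78554824 81.26713805]
lever_knob 0.63 [-20.26037141  72.78900098]
lever_pivot 0.6 [-0.47633199 42.46907999]
jaw_back 0.77 [ 4.17853514 62.24376195]
```

Request:
{"fn": "jog_arm", "kwargs": {"commands": [[[0,0,0,0,0,0.8,1],[0,0,0,0,0,0.8,1],[0,0,0,0,0,0.8,1],[0,0,0,0,0,0.75,1],[0,0,0,0,0,0,1],[0,0,0,0.2,0,0,1],[0,0,0,0.2,0,0,1],[0,0,0,0.2,0,0,1],[0,0,0,0.2,0,0,1],[0,0,0,0.2,0,0,1],[0,0,0,0.2,0,0,1],[0,0,0,0.2,0,0,1],[0,0,0,0.2,0,0,1],[0,0,0,0.2,0,0,1],[0,0,0,0.2,0,0,1]]]}}

```text
t: 20.9
ee_pos: [469.5, -58.1, 82.9]
ee_rot: [[0.095, -0.995, -0.018], [-0.995, -0.095, 0.0], [-0.002, 0.018, -1.0]]
ft_force: [-14.2, 5.8, 5.3]
gripper_width: 0.3
grasp_force: 7.0
```

Request:
{"fn": "jog_arm", "kwargs": {"commands": [[[0,0,0,0.2,0,0,1],[0,0,0,0.2,0,0,1]]]}}

```text
t: 21.15
ee_pos: [474.9, -67.7, 83.6]
ee_rot: [[0.097, -0.995, -0.007], [-0.995, -0.097, 0.001], [-0.002, 0.007, -1.0]]
ft_force: [-2.2, 5.7, -0.5]
gripper_width: 0.4
grasp_force: 2.4
```

Request:
{"fn": "jog_arm", "kwargs": {"commands": [[[0,0,0,0.16,0,0,1],[0,0,0,0.16,0,0,1]]]}}

```text
t: 21.4
ee_pos: [477.3, -75.4, 84.2]
ee_rot: [[0.097, -0.995, -0.004], [-0.995, -0.097, 0.001], [-0.002, 0.004, -1.0]]
ft_force: [-4.0, 4.3, -0.3]
gripper_width: 0.3
grasp_force: 2.4
```

Request:
{"fn": "jog_arm", "kwargs": {"commands": [[[0,0,0,0.12,0,0,1]]]}}

```text
t: 21.52
ee_pos: [477.5, -78.4, 84.2]
ee_rot: [[0.097, -0.995, -0.005], [-0.995, -0.097, 0.001], [-0.002, 0.004, -1.0]]
ft_force: [-3.8, 4.3, 0.6]
gripper_width: 0.6
grasp_force: 2.4
```

Request:
{"fn": "jog_arm", "kwargs": {"commands": [[[0,0,0,-0.25,0,0,1],[0,0,0,0,0,-0.9,-1],[0,0,0,0,0,-0.9,-1],[0,0,0,0,0,-0.9,-1],[0,0,0,0,0,-0.9,-1],[0,0,0,-0.8,0,0,-1],[0,0,0,-0.8,0,0,-1],[0,0,0,-0.8,0,0,-1],[0,0,0,-0.8,0,0,-1],[0,0,0,0,0,0,-1]]]}}

```text
t: 22.78
ee_pos: [472.0, 8.3, 175.3]
ee_rot: [[0.101, -0.995, 0.002], [-0.995, -0.101, 0.0], [-0.0, -0.002, -1.0]]
ft_force: [1.1, 0.1, 1.2]
gripper_width: 81.4
grasp_force: 0.0
```

```bash
python3 k.py f;  python3 - <<'E'
import cv2,numpy as np
a=cv2.imread('pics/scene_f.png')[130:250,220:340]; b=cv2.imread('pics/top_f.png')[150:270,220:340]; cv2.imwrite('pics/s5.png',cv2.resize(np.hstack([a,b]),None,fx=3.3,fy=3.3,interpolation=2))
E
```

```text
top knob clamp 15 [-72.72903351  25.97472289  98.34836152]
lid 231 ((-1.6003072261810303, -27.14369773864746), 31.065231323242188)
jaw y pct [10.47125701 11.69594453 58.26733992 59.4149155 ]
lever_knob 0.65 [-59.10776941  18.34779449]
lever_pivot 0.55 [11.97017167 36.50042542]
jaw_back 0.52 [-8.98423624 47.59995567]
scene knob clamp 11 [-68.63206584  35.6557719   96.52403784]
lid 0 0
jaw y pct [13.42139959 17.01961575 64.12961147 65.11342863]
lever_knob 0.67 [-56.83676274  36.00814285]
lever_pivot 0.53 [-3.49899286 43.08209424]
jaw_back 0.62 [ 8.74845496 56.0653993 ]
```

View pics/s5.png

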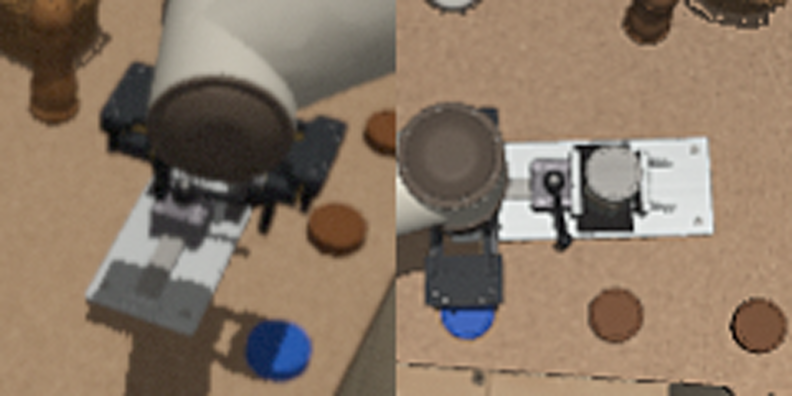

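Request:
{"fn": "jog_arm", "kwargs": {"commands": [[[0,0,0,0.818,-0.271,0,-1],[0,0,0,0.818,-0.271,0,-1],[0,0,0,0.818,-0.271,0,-1],[0,0,0,0.818,-0.271,0,-1],[0,0,0,0.818,-0.271,0,-1],[0,0,0,0.818,-0.271,0,-1],[0,0,0,0.818,-0.271,0,-1],[0,0,0,0.818,-0.271,0,-1],[0,0,1,0,0,0,-1],[0,0,1,0,0,0,-1],[0,0,1,0,0,0,-1],[0,0,1,0,0,0,-1],[0,0,0,0,0,0,-1]]]}}

```text
t: 24.8
ee_pos: [541.5, -150.4, 174.4]
ee_rot: [[-0.479, -0.878, -0.0], [-0.878, 0.479, -0.0], [0.0, 0.0, -1.0]]
ft_force: [0.8, 0.5, 0.6]
gripper_width: 87.2
grasp_force: 0.0
```

Request:
{"fn": "jog_arm", "kwargs": {"commands": [[[0,0,0,0,0,0.75,-1],[0,0,0,0,0,0.75,-1],[0,0,0,0,0,0.75,-1],[0,0,0,0,0,0.5,-1],[0,0,0,0,0,0.25,-1],[0,0,0,0,0,0,-1]]]}}

```text
t: 25.55
ee_pos: [541.6, -150.2, 99.4]
ee_rot: [[-0.48, -0.877, -0.0], [-0.877, 0.48, -0.0], [0.0, 0.0, -1.0]]
ft_force: [-0.1, -0.9, -0.4]
gripper_width: 86.9
grasp_force: 0.0
```

Request:
{"fn": "jog_arm", "kwargs": {"commands": [[[0,0,0,0,0,0,1],[0,0,0,0,0,0,1],[0,0,0,0,0,0,1],[0,0,0,0,0,0,1],[0,0,0,0,0,0,1],[0,0,0,0,0,0,1]]], "newtons": 10}}

```text
t: 26.3
ee_pos: [542.6, -150.4, 100.2]
ee_rot: [[-0.48, -0.877, 0.002], [-0.877, 0.48, -0.001], [-0.001, -0.002, -1.0]]
ft_force: [1.5, -1.8, 1.7]
gripper_width: 62.7
grasp_force: 10.1
```

Request:
{"fn": "jog_arm", "kwargs": {"commands": [[[0,0,0,0,0,0,1],[0,0,0,0,0,0,1],[0,0,-0.5,0,0,0,1],[0,0,-0.5,0,0,0,1],[0,0,-0.5,0,0,0,1],[0,0,-0.5,0,0,0,1]]], "newtons": 60}}

```text
t: 27.05
ee_pos: [542.9, -150.3, 100.7]
ee_rot: [[-0.199, -0.98, 0.003], [-0.98, 0.199, -0.0], [-0.0, -0.003, -1.0]]
ft_force: [2.6, -1.6, 5.1]
gripper_width: 61.0
grasp_force: 60.3
```

```bash
python3 -c "
from h import *
o=sensors.get_obs();print(o['torque'],o['ft_force'],o['ee_rot'])"
```

```text
[-0.60018935 -0.79293618 -0.53442023] [ 2.62058734 -1.63042075  5.14336968] [[-1.99078307e-01 -9.79978114e-01  3.27486544e-03]
 [-9.79983482e-01  1.99078712e-01 -2.05034923e-04]
 [-4.51026257e-04 -3.25013205e-03 -9.99994617e-01]]
```

Request:
{"fn": "jog_arm", "kwargs": {"commands": [[[0,0,-0.7,0,0,-0.02,1],[0,0,-0.7,0,0,-0.02,1],[0,0,-0.7,0,0,-0.02,1],[0,0,-0.7,0,0,-0.02,1],[0,0,-0.7,0,0,-0.02,1]]]}}

```text
t: 27.68
ee_pos: [543.8, -150.7, 102.4]
ee_rot: [[0.319, -0.948, 0.005], [-0.948, -0.319, -0.0], [0.002, -0.005, -1.0]]
ft_force: [7.1, -4.4, -0.7]
gripper_width: 61.3
grasp_force: 60.2
```

```bash
python3 -c "
from h import *
o=sensors.get_obs();print(o['torque'],o['ft_force'])"
```

```text
[-1.41919781 -2.08154427 -0.51601819] [ 7.11698461 -4.41808345 -0.72162719]
```

Request:
{"fn": "jog_arm", "kwargs": {"commands": [[[0,0,-0.7,0,0,0,1],[0,0,-0.7,0,0,0,1],[0,0,-0.7,0,0,0,1],[0,0,0,0,0,0,1]]]}}

```text
t: 28.18
ee_pos: [544.1, -150.0, 103.0]
ee_rot: [[0.597, -0.802, 0.006], [-0.802, -0.597, -0.0], [0.004, -0.005, -1.0]]
ft_force: [5.9, -1.9, 2.1]
gripper_width: 61.5
grasp_force: 60.3
```

```bash
python3 -c "
from h import *
o=sensors.get_obs();print(o['torque'],o['ft_force'])"
```

```text
[-0.45245413 -1.65395463 -0.06343493] [ 5.87405005 -1.89409052  2.10852856]
```

Request:
{"fn": "jog_arm", "kwargs": {"commands": [[[0,0,-0.5,0,0,0,1],[0,0,-0.4,0,0,0,1],[0,0,0,0,0,0,1],[0,0,0,0,0,-0.06,1],[0,0,0,0,0,-0.06,1],[0,0,0,0,0,-0.06,1]]]}}

```text
t: 28.92
ee_pos: [540.7, -149.9, 106.0]
ee_rot: [[0.699, -0.715, -0.002], [-0.715, -0.699, 0.001], [-0.002, 0.001, -1.0]]
ft_force: [2.8, -1.5, -1.1]
gripper_width: 61.2
grasp_force: 60.2
```

```bash
python3 -c "
from h import *
o=sensors.get_obs();print(o['torque'],o['ft_force'])"
```

```text
[-0.2313385  -0.76496852 -0.0210787 ] [ 2.80924842 -1.46936827 -1.08611671]
```

Request:
{"fn": "jog_arm", "kwargs": {"commands": [[[0,0,0,0,0,-0.1,1],[0,0,0,0,0,-0.1,1],[0,0,0,0,0,-0.15,1],[0,0,0,0,0,-0.2,1],[0,0,0,0,0,-0.2,1],[0,0,0,0,0,-0.2,1],[0,0,0,0,0,-0.2,1],[0,0,0,0,0,-0.1,1],[0,0,0,0,0,0,1],[0,0,0,0,0,0,1],[0,0,0,0,0,0,1]]]}}

```text
t: 30.3
ee_pos: [541.4, -150.1, 137.6]
ee_rot: [[0.699, -0.715, -0.001], [-0.715, -0.699, -0.0], [-0.0, 0.0, -1.0]]
ft_force: [0.0, 1.1, 0.0]
gripper_width: 61.4
grasp_force: 60.2
```

```bash
python3 k.py g|grep -v lever;  python3 - <<'E'
import cv2,numpy as np
a=cv2.imread('pics/scene_g.png')[130:250,220:340]; b=cv2.imread('pics/top_g.png')[150:270,220:340]; cv2.imwrite('pics/s6.png',cv2.resize(np.hstack([a,b]),None,fx=3.3,fy=3.3,interpolation=2))
E
```

```text
top knob clamp 15 [-72.90009696  26.16070881  96.44277466]
lid 0 0
jaw y pct [10.32580472 11.77194063 58.39689363 59.43257579]
jaw_back 0.75 [-3.38858058 55.7340027 ]
scene knob clamp 17 [-70.11444234  33.55402129  97.75133309]
lid 4 ((2.4403557777404785, -8.8973970413208), 15.617302894592285)
jaw y pct [12.25203789 14.76393771 63.86513655 65.30127112]
jaw_back 0.84 [ 4.52910231 59.51827509]
```

View pics/s6.png

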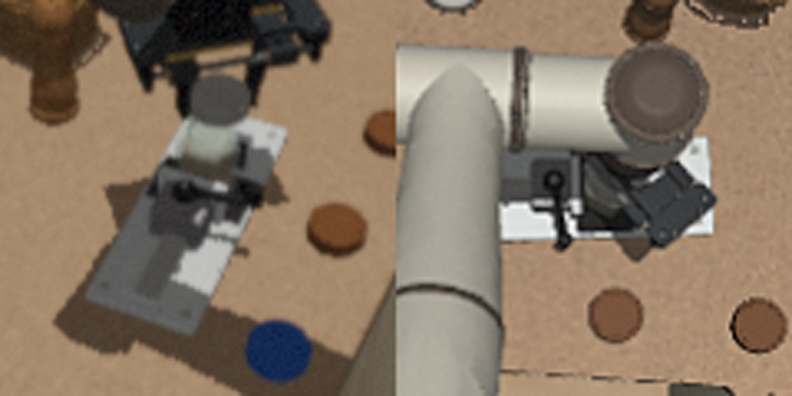

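The lid is held level above the jar at (218,98), the jar stands between the jaws, and the lever is locked with its knob unmoved. The wrist force is about 1 N.

```bash
python3 -c "
from rig import close_job
print(close_job())"
```

```text
the job is handed in; nothing more can be done
None
```

I handed the job in at about 30 s of the 69 s: the jar is locked in the clamp, and the fingers hold the unscrewed lid level about 25 mm above its mouth; no verdict was returned.

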